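# Hang the ring spanner on the tool display and close its keeper

## Robot

A 6-joint arm with a two-finger parallel gripper is mounted at the origin on the work surface. World frame = base frame: x ahead of the robot, y to its left, z up, the work surface at z = 0. Lengths are in m, angles in rad, forces in N, time in s.
With the tool pointing down it reaches from about 0.35 to 0.925 m from the base axis. Payload 6.4 kg.
Tool frame: the origin (TCP) lies at the very end of the fingers, on their centre line; the grasp point (between the pads) lies 19 mm behind it; x points along the fingers, y is the direction in which the jaws open and shut, and the axes are right-handed (so a half turn about x gives the same grasp; the last joint's range is limited). The gripper opens to 85 mm and grips with 20 to 120 N. Pads are 22 mm wide; open, the fingers measure 114 mm over their backs; the gripper's body (76 mm by 85 mm) begins 54 mm behind the grasp point. The pads swing forward as they close: fully open they stand 13 mm farther back than shut.
Start: joints at [1.07, 0.245, 1.558, -0, 1.339, -0.174], TCP at [0.209, 0.616, 0.231] pointing down, gripper open.
Joint ranges: [-3.13, 3.13], [-1.02, 2.26], [0.13, 2.54], [-0.95, 4.09], [0.21, 2.88], [-2.74, 2.74]. Speed limits (rad/s): [2.57, 2.57, 3.14, 3.14, 3.14, 3.14].

## Interface

Orientations are given as a unit quaternion [w, x, y, z].
In Python, from plant import state, camera, calibration, workorder, finder gives the robot as it stands. The module is installed in compiled form; this text tells all that it offers.
- The arm moves only by the tool step_arm, never from a script. Its argument "motion" is a list of rows, each a list of 7 numbers: the shift along the world's x, y, z in units of 500 mm (1.0 is 500 mm), then the turn, a rotation vector about the world's x, y, z in units of 60 degrees (1.0 is 60 degrees), then the opening, from 0 (shut) to 1 (fully open). In form: [[x, y, z, ax, ay, az, jaw], ...]. A call has exactly 5 rows; each row is the pose to reach, as a shift and turn from the pose commanded when the call began; what a row does not reach only later rows make up. A row lasts 1/8 s, in which the tool goes at most 62.5 mm and 10.7 degrees, less where a joint would pass 70% of its speed; a pose out of reach is approached as far as the arm can. A call with a number of a shift or a turn outside -1 to 1 is refused whole. A call with a gripper value outside its range is refused whole. The fingers move at their own pace and stop on an object; "grip_force" is the grip in N (left out, the last holds). Time passes only in rows, so rows that repeat a pose let the fingers close, or fill a call up. It gives the time, the measured TCP pose, the force and the opening at its end, in the units of the state.
- state(): the state, without advancing time (a new reading comes with each control period).
- camera(name): name is "scene" or "side" or "wrist"; returns (picture, depth): 384x512x3 uint8, red, green, blue; 384x512 float32, m along the optical axis (not along the pixel's ray), 0 where there is no reading.
- calibration(name): a dict with "fx", "fy", "cx", "cy" (pixels), "R" (3x3) and "t" (3): a world point X has camera coordinates R X + t. Camera axes: x right, y down, z forward; pixel columns grow to the right and rows downward; lengths in m; the calibration is good to about 2 mm. A picture is of the moment at which its call begins: read the wrist's pose just before it. calibration takes no time and is no camera call; for the wrist camera it gives the pose at the moment of the call.
- workorder.sign_off(): hands the job in, once; it reports no verdict.
Trained networks look in the newest picture that a camera, given by its name, has taken for a name from the list of things; names that differ only in an ending like _2 or _b are one class to them, and where a whole thing is asked for, a point or a joint stands for the part that bears it (a point fixed in the world has none). Each returns a list of dicts, best first, with "score" (0 to 1); they miss things now and then, are a little off and sometimes report something else, mostly with a low value. They report only what shows in the picture. A call takes as long as a camera call. They do not tell look-alikes from the thing itself.
- finder.masks_of(camera, query): "pixels" (384x512 bool, what is visible of it) and "bbox" ([left, top, right, bottom] in pixels, round what is visible of it).
The state is a dict: "time_s": time; "joint_pos": joint angles; "joint_vel": joint speeds; "joint_efforts": joint torques, N m; "eef_pos": TCP position; "orientation": TCP orientation; "force": force on the tool from outside, world axes, zero at the start; "wrist_torque": the same for the moment, N m; "width": finger opening in m.
Only numpy, scipy, OpenCV 4.12 (cv2) and the standard library are available. Lean on these libraries where they do the work, as an engineer would, in place of code of your own. Each camera call takes 0.05 s, during which the arm holds its last target. There are 200 camera calls.

## Task

Hang the ring spanner that lies on the table on the free middle peg of the sloping tool display: its ring over the peg, its handle straight down the slope, the whole tool flat against the panel. Then swing the display's keeper bar across the handle as far as its stop, and let go. Leave the other things where they are.

Things in the scene. Friction and masses are not known exactly. Their poses are not given: they have to be found in the camera images.
- spanner: Steel ring spanner, about 0.33 kg: one closed ring at one end of a straight handle; lies flat on the table, 14 mm thick throughout, handle 16 mm wide. Origin: underside, middle of the handle, near the centre of mass (a good place to grip across the width); x points along the handle to the ring, z up out of the flat. Ring centre at x = +75 mm, handle end at x = -95 mm.
- spanner_eye (a point): Centre of the spanner's ring on its underside; ring 42 mm outside, hole 25 mm, 14 mm thick. Axes as spanner.
- spanner_tail (a point): Middle of the handle's plain end, on the underside.
- panel: The display's grey panel, fixed, tilted 25 degrees, rising away from the robot: 260 mm up the slope, 340 mm wide, three pegs in a row near the top. Origin: centre of its face; x points up the slope, y left along the width, z straight out of the face. Tools are tied to the two outer pegs (y = +-125 mm), at most 13 mm off the face, none nearer than 105 mm to the middle line.
- peg (a point): Foot of the free middle peg, on the panel's face (panel x = +105 mm, y = 0). The peg is a round steel pin 10 mm thick that stands 36 mm straight out of the face, along this frame's z; axes as panel.
- keeper (a joint): Flat steel keeper bar turning about a pivot square to the panel; light friction (about 1 N at its knob), stays where left. 0 = closed: bar across the panel, pointing to peg frame -y, at its stop, over the handle of a hung spanner. It opens down the slope, up to 2.0 rad: at value q the bar points along (-sin q, -cos q) in peg frame x, y. Starts open, clear of the handle's place.
- keeper_pivot (a point): The keeper's pivot, on its axis at the bar's underside, 19 mm off the panel's face on a 14 mm thick post: 130 mm down the slope from the peg and 35 mm to its left (peg frame x = -130, y = +35 mm). The bar is 12 mm wide and lies 19 to 25 mm off the face, so that a hung spanner fits below it.
- keeper_knob (a point): Middle of the keeper's knob, a plain upright round black pin 14 mm thick, 62 mm from the pivot, standing from 25 to 55 mm off the panel's face (this point 40 mm off); it can be pinched by fingers that point into the panel, and turns in the grip.
- screwdriver: bystander: screwdriver with a black handle, 160 mm long, lying about 80 mm beside the spanner's handle. Origin: middle, underside
- hammer: bystander: hammer with a wooden handle, 220 mm long, lying beyond the spanner. Origin: middle, underside
- jar: bystander: capped jar, 64 mm wide, 90 mm tall, standing near the display's right end. Origin: centre of its foot
- plane: bystander: hand plane, 200 x 55 mm, about 95 mm tall, on the left. Origin: centre of its sole
- socket: bystander: small steel socket, a plain upright cylinder 26 mm wide and 32 mm tall, between the spanner and the display. Origin: centre of its foot
Things that resemble listed ones, but are neither listed nor needed, are in the scene too. Leave any black look-alike of the spanner alone.

How it is judged:
By the outcome, as a careful person would: the job done as asked, in the order asked, and still so for the second after the job is handed in, with the robot touching nothing.
It also fails if it takes over 64 s, if anything falls off the work surface, if the arm or the gripper's body presses on something with over 40 N, if the wrist force passes 120 N, or if a joint passes its speed limit or range.

## Working session

There is one attempt and no reset: what is moved stays moved. The work goes in short steps, Python scripts to look and compute and a tool call to move; the robot and the scene stay as the last step left them, time stands still between calls to the robot, and variables do not carry over. Pictures are saved under pics/ and viewed, about 8 in all and at most 12, crops included, and the job is handed in when it is done.

Besides the shell and the picture viewer there is one more tool, called as a command line: name --pt "numbers of a row" for each row, then --argument value for the rest. step_arm: Moves the arm, as the interface text tells. Its arguments: {"type":"object","properties":{"motion":{"type":"array"},"grip_force":{"type":"number"}},"required":["motion"]}

```bash
mkdir -p pics; cat > h.py <<'E'
import numpy as np, cv2
from plant import state, camera, calibration, workorder, finder
from scipy.spatial.transform import Rotation as R
def cloud(cam,d):
    c=calibration(cam); v,u=np.mgrid[0:384,0:512]
    P=np.stack([(u-c['cx'])/c['fx']*d,(v-c['cy'])/c['fy']*d,d],-1)
    return (P-np.array(c['t']))@np.array(c['R'])
def proj(cam,X):
    c=calibration(cam); p=np.array(c['R'])@np.array(X)+c['t']
    return np.array([c['fx']*p[0]/p[2]+c['cx'],c['fy']*p[1]/p[2]+c['cy']])
E
python3 - <<'E'
from h import *
s=state(); print(s)
ims=[]
for c in ['scene','side']:
    im,d=camera(c); P=cloud(c,d); ims.append(im); np.savez(c+'.npz',im=im,d=d,P=P)
    for q in ['spanner','spanner_eye','panel','keeper','keeper_knob','socket','jar','plane','hammer','screwdriver']:
        for r in finder.masks_of(c,q)[:3]:
            m=r['pixels']&(d>0)
            print(c,q,round(r['score'],2),np.round(r['bbox']).astype(int),m.sum(),np.round(np.median(P[m],0),3) if m.any() else '', np.round(P[m].min(0),3),np.round(P[m].max(0),3)) if m.any() else 0
cv2.imwrite('pics/a.png',cv2.cvtColor(cv2.resize(ims[0],(800,600)),cv2.COLOR_RGB2BGR))
cv2.imwrite('pics/b.png',cv2.cvtColor(cv2.resize(ims[1],(800,600)),cv2.COLOR_RGB2BGR))
E
```

```text
{'time_s': 0.0, 'joint_pos': array([ 1.06989377e+00,  2.45834419e-01,  1.55896801e+00,  1.51970386e-05,
        1.33870850e+00, -1.74097378e-01]), 'joint_vel': array([-1.12149288e-03, -1.51952944e-03,  1.67837305e-04, -1.56184661e-03,
        5.21917981e-05, -7.13374331e-04]), 'joint_efforts': array([-5.96071868e-05, -4.29519510e+01, -3.26128435e+01, -1.56297651e-04,
        5.36493404e-03, -6.30581027e-07]), 'eef_pos': array([0.20838855, 0.6151207 , 0.23019204]), 'orientation': array([ 0.69745772,  0.11439254,  0.69791673, -0.11566898]), 'force': array([ 0.00906234,  0.72244446, -0.72546907]), 'wrist_torque': array([-0.01644246,  0.04594176, -0.05015965]), 'width': 0.08534452194511802}
scene spanner 0.66 [166 129 218 140] 323 [ 0.509 -0.344  0.01 ] [ 0.422 -0.407 -0.006] [ 0.58  -0.278  0.018]
scene spanner 0.51 [235 117 281 144] 312 [ 0.284 -0.221  0.009] [ 0.188 -0.252 -0.006] [ 0.376 -0.194  0.017]
scene spanner_eye 0.8 [235 117 282 140] 295 [ 0.263 -0.221  0.009] [ 0.175 -0.252 -0.007] [ 0.376 -0.194  0.017]
scene spanner_eye 0.69 [254 179 314 192] 359 [0.373 0.04  0.011] [ 0.28
[... 1691 characters left out ...]
9] 468 [0.353 0.035 0.01 ] [ 0.28  -0.014 -0.004] [0.455 0.083 0.016]
side panel 0.92 [188 129 307 215] 6064 [0.568 0.18  0.105] [ 0.401  0.001 -0.006] [0.751 0.396 0.185]
side socket 0.47 [250 252 257 265] 84 [ 0.424 -0.114  0.023] [ 0.417 -0.12   0.001] [ 0.435 -0.099  0.032]
side jar 0.69 [324 200 346 237] 694 [ 0.684 -0.125  0.058] [ 0.665 -0.143 -0.003] [ 0.729 -0.064  0.091]
side plane 0.6 [157 145 208 176] 703 [0.452 0.486 0.012] [ 0.354  0.335 -0.007] [0.576 0.621 0.095]
side hammer 0.84 [338 248 414 296] 1075 [ 0.643 -0.31   0.021] [ 0.586 -0.343 -0.005] [ 0.828 -0.254  0.028]
side hammer 0.67 [293 332 368 346] 555 [ 0.408 -0.396  0.019] [ 0.369 -0.457 -0.003] [ 0.508 -0.361  0.027]
```

View pics/a.png

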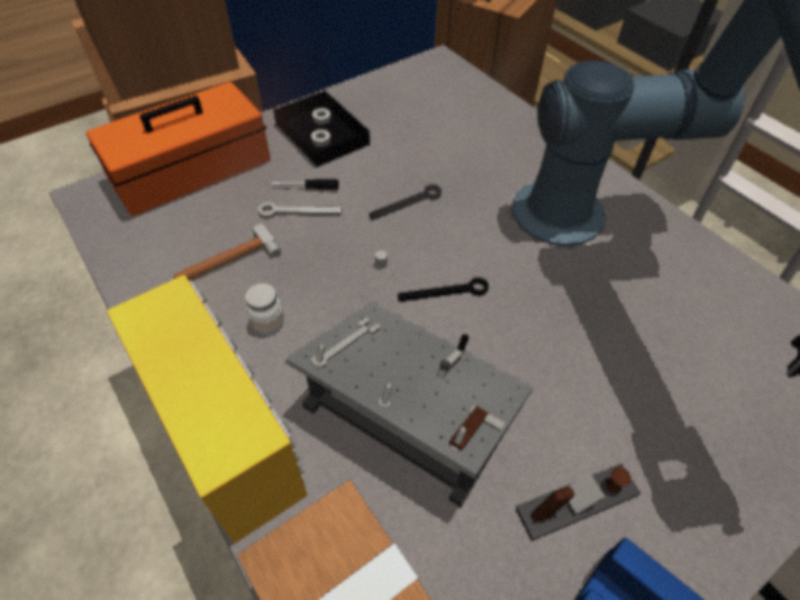

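View pics/b.png

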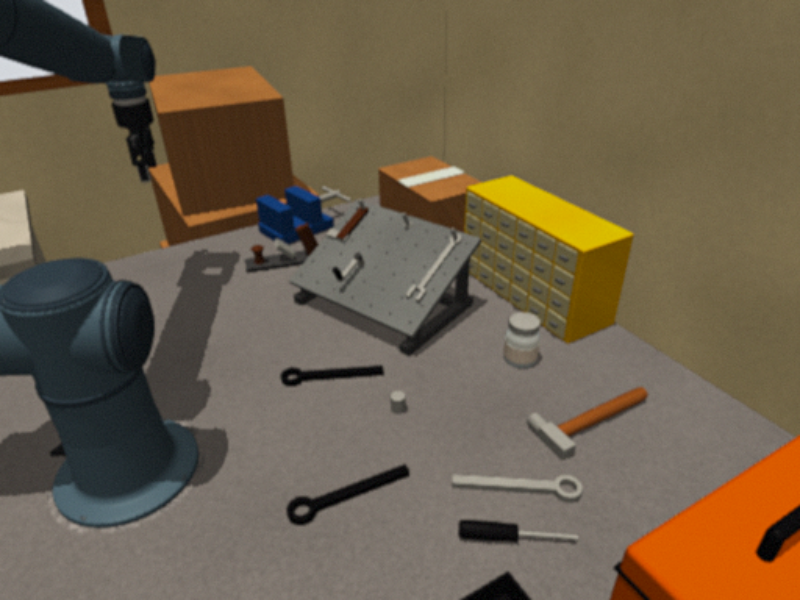

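The steel spanner is the grey one: scene about (300,210), side about (515,487), with its ring away from the robot. The free peg is at scene (385,395) and the open keeper with its black knob at (458,350). Next I fit the spanner axis and the panel frame.

```bash
python3 - <<'E'
from h import *
rs={}
for c in ['scene','side']:
    z=np.load(c+'.npz'); P=z['P']; d=z['d']
    # panel plane
    m=(d>0)&(P[...,2]>.035)&(P[...,2]<.2)&(P[...,0]>.36)&(P[...,0]<.8)&(P[...,1]>-.05)&(P[...,1]<.43)
    A=P[m]; rng=np.random.default_rng(0); best=0
    for _ in range(500):
        p=A[rng.choice(len(A),3,0)]; n=np.cross(p[1]-p[0],p[2]-p[0]); n/=np.linalg.norm(n)+1e-12; n*=np.sign(n[2]+1e-12)
        if n[2]<.8: continue
        k=abs((A-p[0])@n)<.004
        if k.sum()>best: best=k.sum(); K=k
    for _ in range(3):
        B=A[K]; c0=B.mean(0); n=np.linalg.svd(B-c0)[2][2]; n*=np.sign(n[2]); K=abs((A-c0)@n)<.004
    B=A[K]
    yl=np.cross([0,0,1],n); yl/=np.linalg.norm(yl) 
    x=np.cross(yl,n); 
    if x[2]<0: x=-x
    y=np.cross(n,x)
    uv=np.stack([(B-c0)@x,(B-c0)@y],1)
    r=cv2.minAreaRect((uv*1000).astype(np.float32))
    ctr=c0+x*r[0][0]/1e3+y*r[0][1]/1e3
    print(c,'n',n.round(4),'tilt',np.degrees(np.arccos(n[2])),'x',x.round(3),'y',y.round(3),'rect',r,'ctr',ctr.round(4), 'yaw',np.degrees(np.arctan2(x[1],x[0])))
    # off-panel points near
    h=(P-ctr)@n; lx=(P-ctr)@x; ly=(P-ctr)@y
    for nm,sel in [('peg',(abs(lx-.105)<.03)&(abs(ly)<.04)&(h>.008)&(h<.06)),('keep',(lx<.03)&(abs(ly)<.1)&(h>.008)&(h<.07))]:
        s=sel&(d>0); print(nm,s.sum()); print(np.stack([lx[s],ly[s],h[s]],1)[::max(1,s.sum()//12)].round(3).tolist())
    for r in finder.masks_of(c,'spanner'):
        pm=r['pixels']&(P[...,2]>.007)&(d>0); Q=P[pm]
        if abs(np.median(Q[:,1])+.345)<.03:
            (cx,cy),(w,hh),a=cv2.minAreaRect((Q[:,:2]*1000).astype(np.float32)); v=cv2.fitLine(Q[:,:2].astype(np.float32),cv2.DIST_HUBER,0,.01,.01).ravel()
            print('spanner',cx,cy,w,hh,a,v,np.median(Q[:,2]))
E
```

```text
scene n [-0.3943 -0.1545  0.9059] tilt 25.05733602773517 x [0.843 0.33  0.424] y [-0.365  0.931  0.   ] rect ((-15.621749877929688, -10.60540771484375), (263.04095458984375, 341.5509948730469), 0.2976643443107605) ctr [0.5747 0.2066 0.1086] yaw 21.39529455669026
peg 44
[[0.105, -0.001, 0.037], [0.107, 0.001, 0.037], [0.107, -0.001, 0.032], [0.102, 0.004, 0.032], [0.109, 0.003, 0.033], [0.109, -0.001, 0.028], [0.107, 0.005, 0.03], [0.107, 0.004, 0.026], [0.111, 0.001, 0.024], [0.104, 0.006, 0.022], [0.108, 0.003, 0.021], [0.109, 0.002, 0.017], [0.106, -0.003, 0.009], [0.107, 0.004, 0.014], [0.108, 0.003, 0.011]]
keep 2425
[[-2.075, -0.098, 0.02], [-0.384, -0.078, 0.058], [-0.389, -0.026, 0.058], [-0.389, 0.014, 0.061], [-0.32, -0.07, 0.029], [-0.307, -0.072, 0.021], [-0.384, 0.08, 0.062], [-0.337, 0.008, 0.031], [-0.338, 0.042, 0.036], [-0.314, 0.027, 0.023], [-0.293, 0.031, 0.015], [-0.285, 0.074, 0.011], [-0.021, 0.04, 0.008]]
spanner 502.5570373535156 -334.0950012207031 44.11809158325195 185.89854431152344 49.520320892333984 [ 0.8134027  -0.581701    0.50758296 -0.3428684 ] 0.01133
[... 434 characters left out ...]
 0.03], [0.082, 0.036, 0.026], [0.087, 0.036, 0.021], [0.082, 0.038, 0.021], [0.084, 0.035, 0.02], [0.09, 0.038, 0.012], [0.082, 0.04, 0.015], [0.084, 0.037, 0.015], [0.088, 0.037, 0.01], [0.083, 0.038, 0.009]]
keep 2670
[[-0.04, 0.083, 0.029], [-0.317, 0.085, 0.02], [-0.315, 0.005, 0.037], [-0.276, -0.067, 0.014], [-0.38, 0.073, 0.047], [-0.363, 0.025, 0.039], [-0.395, 0.047, 0.056], [-0.302, -0.098, 0.01], [-0.315, -0.1, 0.017], [-0.401, -0.003, 0.057], [-0.407, -0.022, 0.061], [-0.399, -0.065, 0.057], [-0.427, -0.088, 0.067]]
spanner 492.0595703125 -346.968994140625 41.33118438720703 189.68051147460938 56.54582595825195 [ 0.8108898  -0.5851989   0.4976197  -0.34957916] 0.01174178348557332
```

step_arm --pt "0.05 -0.11 0.04 0 0 -0.06 1" --pt "0.1 -0.22 0.08 0 0 -0.12 1" --pt "0.15 -0.33 0.12 0 0 -0.18 1" --pt "0.2 -0.44 0.16 0 0 -0.24 1" --pt "0.25 -0.55 0.2 0 0 -0.28 1"

```text
time_s: 1.82
eef_pos: [0.3318, 0.3438, 0.3304]
orientation: [0.674, 0.216, 0.673, -0.216]
force: [-0.1, -1.1, -0.6]
width: 0.0856
```

step_arm --pt "0.05 -0.11 0 0 0 0 1" --pt "0.1 -0.22 0 0 0 0 1" --pt "0.15 -0.33 0 0 0 0 1" --pt "0.2 -0.44 0 0 0 0 1" --pt "0.23 -0.55 0 0 0 0 1"

```text
time_s: 2.45
eef_pos: [0.4469, 0.0685, 0.3297]
orientation: [0.674, 0.216, 0.673, -0.216]
force: [-0.9, 1.2, 0.6]
width: 0.0853
```

step_arm --pt "0.01 -0.12 0 0 0 0 1" --pt "0.03 -0.24 0 0 0 0 1" --pt "0.05 -0.36 -0.02 0 0 0 1" --pt "0.07 -0.48 -0.06 0 0 0 1" --pt "0.08 -0.58 -0.1 0 0 0 1"

```text
time_s: 3.08
eef_pos: [0.4865, -0.2218, 0.2793]
orientation: [0.674, 0.216, 0.673, -0.216]
force: [-0.1, -0.7, -0.1]
width: 0.0854
```

step_arm --pt "0 -0.1 -0.04 0 0 0 1" --pt "0 -0.2 -0.06 0 0 0 1" --pt "0 -0.23 -0.08 0 0 0 1" --pt "0 -0.23 -0.08 0 0 0 1" --pt "0 -0.23 -0.08 0 0 0 1"

```text
time_s: 3.7
eef_pos: [0.4868, -0.3333, 0.24]
orientation: [0.674, 0.215, 0.673, -0.215]
force: [0.1, 0.7, 0.3]
width: 0.0856
```

```bash
cat > sp.py <<'E'
from h import *
import sys
s=state(); print(s['time_s'],s['eef_pos'].round(4),R.from_quat(np.roll(s['orientation'],-1)).as_matrix().round(3).tolist(),s['joint_pos'].round(2))
im,d=camera('wrist'); P=cloud('wrist',d)
cv2.imwrite('pics/%s.png'%sys.argv[1],cv2.cvtColor(im,cv2.COLOR_RGB2BGR))
for r in finder.masks_of('wrist','spanner'):
    pm=r['pixels']&(d>0)&(P[...,2]>.006)&(P[...,2]<.03); Q=P[pm]
    if len(Q)<50: continue
    print(r['score'],r['bbox'],cv2.minAreaRect((Q[:,:2]*1000).astype(np.float32)),cv2.fitLine(Q[:,:2].astype(np.float32),cv2.DIST_HUBER,0,.01,.01).ravel(),np.median(Q[:,2]))
E
python3 sp.py c
```

```text
3.7 [ 0.4868 -0.3333  0.24  ] [[0.0, 0.58, 0.815], [-0.0, 0.815, -0.58], [-1.0, 0.0, 0.0]] [-0.79  0.1   1.71  0.    1.34 -1.74]
0.91 [261.2, 2.5, 286.3, 20.0] ((360.613037109375, -232.02020263671875), (15.64480209350586, 22.66476821899414), 85.1378173828125) [ 0.92617023  0.37710568  0.3610582  -0.23360594] 0.014224619422502633
0.76 [247.3, 87.1, 278.7, 236.7] ((491.66595458984375, -346.138916015625), (40.92816162109375, 189.67262268066406), 58.45010757446289) [ 0.81026965 -0.58605725  0.49432725 -0.34118146] 0.014212671820728948
```

View pics/c.png

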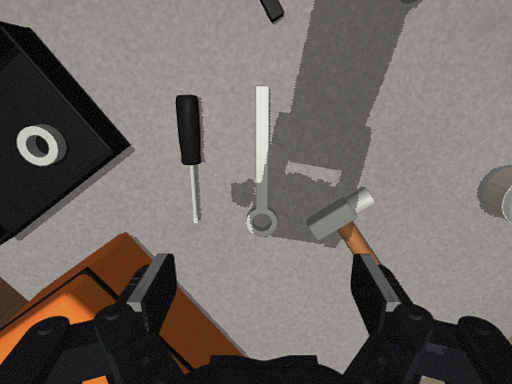

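The wrist picture shows the steel spanner with its ring at (262,221) and its tail at (262,87), clear of the screwdriver (190,150) and hammer (345,215). I compute its axis from those pixels.

```bash
python3 - <<'E'
from h import *
s=state();c=calibration('wrist');print(c['fx'],np.array(c['R']).round(3).tolist(),(-np.array(c['R']).T@c['t']-s['eef_pos']).round(4))
im=cv2.imread('pics/c.png').astype(int)
def w(u,v,z=.014):
    r=np.array(c['R']).T@np.array([(u-c['cx'])/c['fx'],(v-c['cy'])/c['fy'],1]); o=-np.array(c['R']).T@c['t']
    return o+r*(z-o[2])/r[2]
g=im.mean(2)
for v in range(86,185,14): 
    row=g[v,240:290]; k=np.where(row>150)[0]+240; print(v,k.min() if len(k) else 0,k.max() if len(k) else 0)
print(g[76:96,262].round())
rg=im[195:245,240:285].astype(np.uint8); print(cv2.HoughCircles(cv2.cvtColor(rg,cv2.COLOR_BGR2GRAY),cv2.HOUGH_GRADIENT,1,20,param1=80,param2=12,minRadius=12,maxRadius=19))
e=w(262,221);t=w(262.3,87);print(e,t,e-t,np.linalg.norm(e-t),'origin',t+(e-t)*95/170,np.degrees(np.arctan2(*(e-t)[1::-1])))
E
```

```text
309.5533140971226 [[0.579, 0.815, -0.0], [0.77, -0.547, 0.329], [0.268, -0.191, -0.944]] [-0.0696  0.0489  0.1428]
86 242 288
100 256 285
114 240 277
128 240 272
142 240 268
156 240 266
170 245 289
184 0 0
[150. 147. 143. 142. 148. 148. 146. 147. 143. 130. 201. 227. 227. 224.
 225. 225. 225. 226. 223. 224.]
[[[22.5 27.5 14.5]]]
[ 0.55434065 -0.38380798  0.014     ] [ 0.41949488 -0.28733595  0.014     ] [ 0.13484577 -0.09647203  0.        ] 0.1658017908372092 origin [ 0.49484987 -0.34124679  0.014     ] -35.58087626873371
```

step_arm --pt "0.016 -0.016 -0.11 0 0 0 0.6" --pt "0.016 -0.016 -0.22 0 0 0 0.6" --pt "0.016 -0.016 -0.33 0 0 0 0.6" --pt "0.016 -0.016 -0.42 0 0 0 0.6" --pt "0.016 -0.016 -0.472 0 0 0 0.6" --grip_force 60

```text
time_s: 4.42
eef_pos: [0.4939, -0.3406, 0.0014]
orientation: [0.673, 0.216, 0.674, -0.215]
force: [0.4, -0.0, 1.1]
width: 0.0509
```

step_arm --pt "0 0 0 0 0 0 0.6" --pt "0 0 0 0 0 0 0" --pt "0 0 0 0 0 0 0" --pt "0 0 0 0 0 0 0" --pt "0 0 0 0 0 0 0" --grip_force 60

```text
time_s: 5.05
eef_pos: [0.4958, -0.3434, 0.0059]
orientation: [0.675, 0.215, 0.672, -0.216]
force: [-0.3, 2.0, 6.6]
width: 0.0141
```

step_arm --pt "0 0 0.02 0 0 0 0" --pt "0 0 0.04 0 0 0 0" --pt "0 0 0.08 0 0 0 0" --pt "0 0 0.16 0 0 0 0" --pt "0 0 0.26 0 0 0 0"

```text
time_s: 5.68
eef_pos: [0.4937, -0.3419, 0.1347]
orientation: [0.673, 0.216, 0.674, -0.215]
force: [0.4, -0.2, -3.6]
width: 0.0141
```

```bash
python3 sp.py d
```

```text
5.675 [ 0.4937 -0.3419  0.1347] [[-0.001, 0.581, 0.814], [0.001, 0.814, -0.581], [-1.0, 0.0, -0.002]] [-0.79  0.24  1.76 -0.    1.15 -1.74]
```

View pics/d.png

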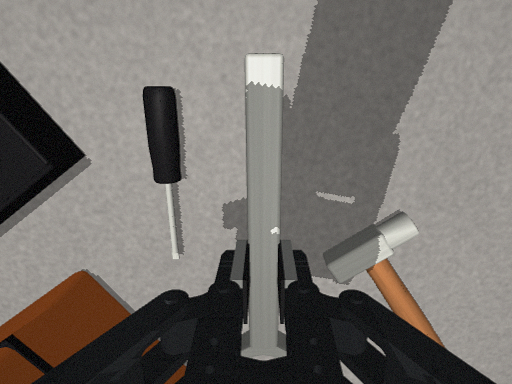

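The spanner is held square between the pads, tail at (264,55), ring hidden under the gripper. I check its pose in the tool frame from the depth, then compute the target.

```bash
cat > held.py <<'E'
from h import *
s=state(); im,d=camera('wrist'); P=cloud('wrist',d)
T=R.from_quat(np.roll(s['orientation'],-1)).as_matrix()
L=(P-s['eef_pos'])@T   # tool coords
m=(d>0)&(abs(L[...,0]+.008)<.02)&(abs(L[...,1])<.012)&(L[...,2]<-.02)&(L[...,2]>-.14)
Q=L[m]; print(m.sum(),'tail z',Q[:,2].min().round(4))
for a in np.arange(-.1,-.02,.015):
    k=abs(Q[:,2]-a)<.0075
    if k.any(): print(a.round(3),'x',np.median(Q[k,0]).round(4),'y',Q[k,1].min().round(4),Q[k,1].max().round(4),np.median(Q[k,1]).round(4))
E
python3 held.py
python3 - <<'E'
from h import *
n=np.array([-.3943,-.1539,.906]);n/=np.linalg.norm(n)
y=np.cross([0,0,1],n);y/=np.linalg.norm(y);x=np.cross(y,n)
if x[2]<0:x=-x
y=np.cross(n,x);print(x,y,n)
s=state();T=R.from_quat(np.roll(s['orientation'],-1)).as_matrix()
G=np.stack([-n,y,x],1);print(np.linalg.det(G)) # tool x,y,z
dR=R.from_matrix(G@T.T).as_rotvec();print('rotvec units',dR/np.radians(60),np.degrees(np.linalg.norm(dR)))
# two-step: yaw first
a=np.arctan2(x[1],x[0])-np.arctan2(T[1,2],T[0,2]);print('yaw units',a/np.radians(60),np.degrees(a))
print('tilt rotvec (about -y... )',R.from_matrix(G@(R.from_rotvec([0,0,a]).as_matrix()@T).T).as_rotvec()/np.radians(60))
E
```

```text
6425 tail z -0.0988
-0.1 x -0.0057 y -0.0077 0.0078 0.0001
-0.085 x -0.0057 y -0.008 0.0081 0.0001
-0.07 x -0.0055 y -0.0078 0.008 0.0001
-0.055 x -0.0053 y -0.008 0.0079 0.0001
-0.04 x -0.0051 y -0.0079 0.008 0.0001
-0.025 x -0.0049 y -0.0081 0.008 0.0002
[0.84399253 0.32942037 0.42327158] [-0.36359749  0.93155615  0.        ] [-0.39430124 -0.15390048  0.90600285]
0.9999999999999996
rotvec units [-0.05118094 -0.42320677  0.9326273 ] 61.526106078580845
yaw units 0.9473300698355978 56.839804190135865
tilt rotvec (about -y... ) [ 1.50143067e-01 -3.80687472e-01  3.28419136e-04]
```

step_arm --pt "0 0 0.1 0 0 0.09 0" --pt "0 0.03 0.2 0 0 0.19 0" --pt "0 0.09 0.3 0 0 0.28 0" --pt "0.01 0.2 0.324 0 0 0.38 0" --pt "0.02 0.31 0.324 0 0 0.473 0"

```text
time_s: 6.45
eef_pos: [0.5043, -0.1862, 0.296]
orientation: [0.706, 0.043, 0.705, -0.043]
force: [1.1, 0.4, -3.7]
width: 0.0139
```

step_arm --pt "0.02 0.116 0 0 0 0.095 0" --pt "0.04 0.232 0 0 0 0.19 0" --pt "0.07 0.348 0 0 0 0.285 0" --pt "0.1 0.464 0 0 0 0.38 0" --pt "0.12 0.58 0 0 0 0.474 0"

```text
time_s: 7.08
eef_pos: [0.5638, 0.1045, 0.2938]
orientation: [0.694, -0.132, 0.696, 0.132]
force: [-0.7, -0.2, -3.0]
width: 0.0138
```

step_arm --pt "0.04 0.02 0 0.04 -0.1 0 0" --pt "0.08 0.04 0 0.08 -0.2 0 0" --pt "0.12 0.054 0 0.12 -0.3 0 0" --pt "0.134 0.054 0 0.15 -0.381 0 0" --pt "0.134 0.054 0 0.15 -0.381 0 0"

```text
time_s: 7.7
eef_pos: [0.6295, 0.1292, 0.2926]
orientation: [0.825, -0.099, 0.534, 0.156]
force: [-0.1, 0.1, -3.3]
width: 0.0135
```

```bash
cat > pan.py <<'E'
from h import *
import sys
s=state(); im,d=camera('wrist'); P=cloud('wrist',d)
print(s['time_s'],s['eef_pos'].round(4),R.from_quat(np.roll(s['orientation'],-1)).as_matrix().round(3).tolist(),s['joint_pos'].round(2))
cv2.imwrite('pics/%s.png'%sys.argv[1],cv2.cvtColor(im,cv2.COLOR_RGB2BGR)); np.savez('w_%s.npz'%sys.argv[1],im=im,d=d,P=P)
n=np.array([-.3943,-.1539,.906]);x=np.array([.844,.3294,.4233]);y=np.array([-.3636,.9316,0]);F=np.array([.661,.2385,.1525])
h=(P-F)@n;a=(P-F)@x;b=(P-F)@y
m=(d>0)&(abs(a+.1)<.13)&(abs(b)<.13)&(abs(h)<.012)
A=P[m];c0=np.median(A,0)
for _ in range(4):
    B=A[abs((A-c0)@n)<.004];c0=B.mean(0);n2=np.linalg.svd(B-c0,full_matrices=False)[2][2];n2*=np.sign(n2[2]);n=n2
print('plane',n.round(4),'offset of F',((F-c0)@n).round(4),len(B))
h=(P-c0)@n
for nm,sel in [('peg',(abs(a)<.035)&(abs(b)<.035)),('keeper',(abs(a+.15)<.07)&(b>-.03)&(b<.12))]:
    for lo,hi in [(.008,.017),(.017,.023),(.023,.03),(.03,.04),(.04,.06)]:
        k=sel&(d>0)&(h>lo)&(h<hi)
        if k.sum()>3: print(nm,lo,k.sum(),'a',a[k].min().round(4),np.median(a[k]).round(4),a[k].max().round(4),'b',b[k].min().round(4),np.median(b[k]).round(4),b[k].max().round(4),'h',h[k].max().round(4))
print('F px',proj('wrist',F),'top',proj('wrist',F+.036*n))
E
python3 pan.py e
```

```text
7.7 [0.6295 0.1292 0.2926] [[0.381, -0.363, 0.85], [0.152, 0.932, 0.33], [-0.912, 0.003, 0.41]] [-0.04 -0.05  1.8   0.2   1.01 -2.06]
plane [-0.3937 -0.1548  0.9061] offset of F -0.0027 45674
peg 0.008 37 a -0.0039 -0.0021 0.0029 b -0.003 -0.0014 0.0039 h 0.0169
peg 0.017 29 a -0.0037 -0.0017 0.0027 b -0.0029 -0.0014 0.0034 h 0.023
peg 0.023 32 a -0.0038 -0.0023 0.0039 b -0.0032 -0.0013 0.0046 h 0.0299
peg 0.03 97 a -0.0038 0.0002 0.0055 b -0.003 0.0008 0.0068 h 0.0374
keeper 0.008 207 a -0.1343 -0.0909 -0.0808 b 0.029 0.1156 0.1199 h 0.017
keeper 0.017 91 a -0.1512 -0.1328 -0.1208 b 0.0287 0.0308 0.0372 h 0.023
keeper 0.023 719 a -0.1506 -0.1344 -0.1207 b 0.0281 0.0357 0.0453 h 0.03
keeper 0.03 38 a -0.135 -0.1277 -0.1209 b 0.0286 0.037 0.0415 h 0.031
F px [352.34990574 177.77726935] top [363.36792639 188.7232141 ]
```

View pics/e.png

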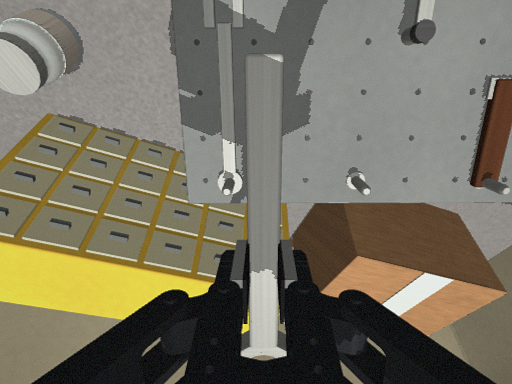

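The peg tip shows at (362,187) and the measured F agrees within about 3 mm. The keeper pivot is at (425,30) with the bar pointing down the slope. Next I move to the pre-insert pose.

step_arm --pt "-0.025 0.04 -0.05 0.006 -0.0155 0 0" --pt "-0.05 0.08 -0.1 0.006 -0.0155 0 0" --pt "-0.08 0.12 -0.16 0.006 -0.0155 0 0" --pt "-0.106 0.156 -0.226 0.006 -0.0155 0 0" --pt "-0.106 0.156 -0.226 0.006 -0.0155 0 0"

```text
time_s: 8.38
eef_pos: [0.5752, 0.2083, 0.1782]
orientation: [0.829, -0.099, 0.528, 0.158]
force: [0.0, -0.5, -3.5]
width: 0.0139
```

```bash
cat > tgt.py <<'E'
from h import *
n=np.array([-.3943,-.1539,.906]);x=np.array([.844,.3294,.4233]);y=np.array([-.3636,.9316,0]);F=np.array([.6602,.2398,.1553])
def rel():
    s=state();T=R.from_quat(np.roll(s['orientation'],-1)).as_matrix();e=s['eef_pos']+T@[.0085,0,.0712];t=s['eef_pos']+T@[.0085,0,-.0988]
    f=lambda p:(np.array([x,y,n])@(p-F)).round(4)
    print(s['time_s'],'tcp',f(s['eef_pos']),'eye',f(e),'tail',f(t),'toolx/y/z in panel',(np.array([x,y,n])@T).round(3).tolist(),s['force'].round(1),s['width'])
if __name__=='__main__':
    rel()
    for c in ['scene','side']:
        im,d=camera(c);P=cloud(c,d);q=P-F;h=q@n;a=q@x;b=q@y
        k=(d>0)&(abs(a)<.035)&(abs(b)<.035)&(h>.012)&(h<.08);print(c,k.sum())
        u,v=proj(c,F);s=70;u=int(u);v=int(v);cr=im[max(0,v-50):v+50,max(0,u-65):u+65]
        cv2.imwrite('pics/t_%s.png'%c,cv2.cvtColor(cv2.resize(cr,None,fx=3,fy=3,interpolation=cv2.INTER_CUBIC),cv2.COLOR_RGB2BGR))
    A,B=[cv2.imread('pics/t_%s.png'%c) for c in ['scene','side']]
    import sys;cv2.imwrite('pics/%s.png'%sys.argv[1],np.hstack([A,B]))
E
python3 tgt.py f
```

```text
8.375 tcp [-0.0724  0.0016  0.0591] eye [-0.0012  0.0017  0.0506] tail [-0.1712  0.0016  0.0506] toolx/y/z in panel [[0.0, -0.001, 1.0], [0.004, 1.0, 0.001], [-1.0, 0.004, 0.0]] [ 0.  -0.5 -3.5] 0.013934417181003845
scene 294
side 115
```

View pics/f.png

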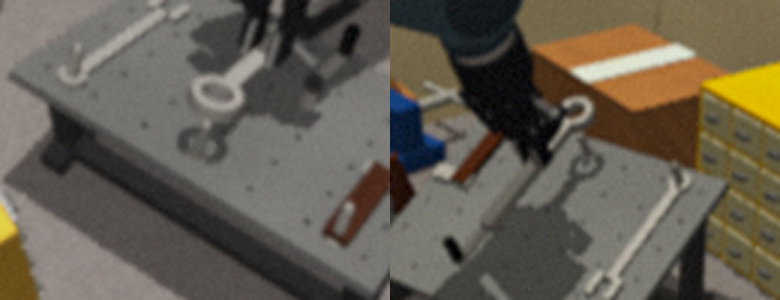

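Scene (left): ring at about (217,93) over the peg tip near (206,122). Side (right): ring at (575,110), peg at (585,150). To remove camera bias I compare ring and peg within each camera's own cloud.

```bash
python3 - <<'E'
from tgt import *
for c in ['scene','side']:
    P0=np.load(c+'.npz')['P'];d0=np.load(c+'.npz')['d']; im,d=camera(c);P=cloud(c,d)
    f=lambda P:[(P-F)@v for v in (x,y,n)]
    a,b,h=f(P0); k=(d0>0)&(abs(a)<.03)&(abs(b)<.03)&(h>.008)&(h<.05)
    print(c,'peg',k.sum(),[np.percentile(q[k],[5,50,95]).round(4).tolist() for q in (a,b,h)])
    a,b,h=f(P); k=(d>0)&(a>-.05)&(a<.04)&(abs(b)<.03)&(h>.052)&(h<.075)
    print('ring',k.sum(),[np.percentile(q[k],[1,50,99]).round(4).tolist() for q in (a,b,h)])
    w=k&(a>-.012); print('ring b ext near eye',np.percentile(b[w],[1,99]).round(4),'a max',a[k].max().round(4))
    print('px peg foot/tip expected',proj(c,F),proj(c,F+.036*n),'eye top exp',proj(c,F+.0645*n-.0012*x+.0017*y))
    cv2.imwrite('pics/z_%s.png'%c,cv2.cvtColor(im,cv2.COLOR_RGB2BGR))
E
```

```text
scene peg 41 [[0.0003, 0.0046, 0.0065], [-0.0015, 0.0025, 0.0057], [0.0101, 0.023, 0.0339]]
ring 303 [[-0.049, 0.0012, 0.0288], [-0.0192, 0.0015, 0.0198], [0.0556, 0.0669, 0.0699]]
ring b ext near eye [-0.0193  0.0199] a max 0.0299
px peg foot/tip expected [245.25977397 256.63273405] [248.84068678 244.99253192] eye top exp [252.66926168 235.56025279]
side peg 19 [[-0.0097, -0.0049, 0.0], [-0.006, -0.004, 0.0011], [0.0098, 0.0238, 0.0325]]
ring 126 [[-0.0493, -0.0044, 0.0211], [-0.025, -0.0107, 0.0118], [0.0568, 0.0677, 0.0726]]
ring b ext near eye [-0.0251  0.0123] a max 0.0224
px peg foot/tip expected [260.71059797 142.90487477] [257.81698432 135.60169331] eye top exp [254.82405755 129.71848076]
```

step_arm --pt "-0.012 0 -0.005 0 0 0 0" --pt "-0.006 0.002 -0.019 0 0 0 0" --pt "0.006 0.007 -0.047 0 0 0 0" --pt "0.016 0.011 -0.07 0 0 0 0" --pt "0.025 0.0145 -0.09 0 0 0 0"

```text
time_s: 9.2
eef_pos: [0.5909, 0.2149, 0.1359]
orientation: [0.831, -0.098, 0.525, 0.157]
force: [0.8, 0.0, -4.0]
width: 0.0136
```

```bash
python3 tgt.py g; python3 held.py
```

```text
9.2 tcp [-0.0749  0.002   0.0136] eye [-0.0037  0.0019  0.0056] tail [-0.1737  0.0021  0.0043] toolx/y/z in panel [[0.008, 0.001, 1.0], [0.002, 1.0, -0.001], [-1.0, 0.002, 0.008]] [ 0.8  0.  -4. ] 0.013588055117214833
scene 208
side 77
7404 tail z -0.1193
-0.1 x -0.0079 y -0.012 0.0119 0.0001
-0.085 x -0.0095 y -0.0119 0.0119 0.0001
-0.07 x -0.0094 y -0.0119 0.0119 0.0001
-0.055 x -0.0093 y -0.012 0.0119 0.0001
-0.04 x -0.0092 y -0.0117 0.0117 0.0001
-0.025 x -0.0092 y -0.0115 0.0119 0.0001
```

View pics/g.png

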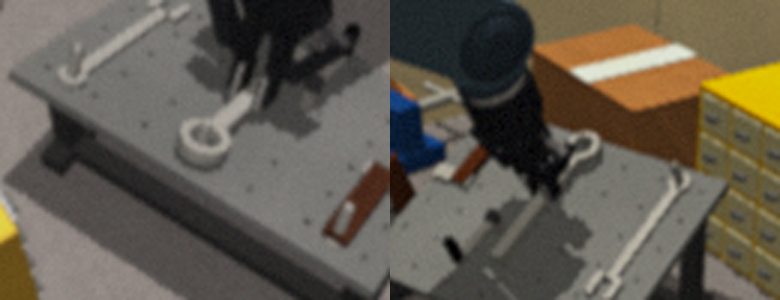

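step_arm --pt "0.0008 0.0003 -0.0018 0 0 0 0" --pt "0.0016 0.0006 -0.0036 0 0 0 0" --pt "0.0024 0.0009 -0.0054 0 0 0 0" --pt "0.0032 0.0012 -0.0072 0 0 0 0" --pt "0.004 0.0015 -0.009 0 0 0 0" --grip_force 40

```text
time_s: 9.98
eef_pos: [0.5929, 0.2155, 0.133]
orientation: [0.831, -0.098, 0.524, 0.157]
force: [-0.2, 0.4, -2.9]
width: 0.014
```

```bash
cat > top.py <<'E'
from tgt import *
rel()
im,d=camera('wrist');P=cloud('wrist',d);a,b,h=[(P-F)@v for v in (x,y,n)]
for aa in np.arange(-.19,-.08,.015):
    k=(d>0)&(abs(a-aa)<.007)&(abs(b)<.025)&(h>.006)&(h<.045); g=(d>0)&(abs(a-aa)<.007)&(abs(abs(b)-.06)<.02)&(abs(h)<.012)
    if k.sum()>5: print(aa.round(3),'top h',np.median(h[k]).round(4),'b',np.percentile(b[k],[1,99]).round(4),'face h',np.median(h[g]).round(4) if g.any() else '')
E
python3 top.py
```

```text
9.975 tcp [-0.0742  0.0018  0.0101] eye [-0.0029  0.0018  0.0022] tail [-0.1729  0.0019  0.0006] toolx/y/z in panel [[0.009, 0.001, 1.0], [0.001, 1.0, -0.001], [-1.0, 0.001, 0.009]] [-0.2  0.4 -2.9] 0.01402397718145267
-0.175 top h 0.0178 b [-0.0056  0.0097] face h -0.0005
-0.16 top h 0.018 b [-0.0058  0.0099] face h -0.0005
-0.145 top h 0.018 b [-0.0057  0.0099] face h -0.0005
-0.13 top h 0.018 b [-0.0059  0.0097] face h -0.0006
-0.115 top h 0.0181 b [-0.0058  0.0096] face h -0.0006
-0.1 top h 0.0181 b [-0.006   0.0098] face h -0.0006
-0.085 top h 0.0262 b [-0.0183  0.0219] face h -0.0006
```

step_arm --pt "0.001 0.0004 -0.0022 0 0 0 0" --pt "0.002 0.0008 -0.0044 0 0 0 0" --pt "0.003 0.0011 -0.0066 0 0 0 0" --pt "0.004 0.0015 -0.0088 0 0 0 0" --pt "0.004 0.0015 -0.0088 0 0 0 0"

```text
time_s: 10.65
eef_pos: [0.5949, 0.2163, 0.1286]
orientation: [0.831, -0.098, 0.524, 0.157]
force: [-0.3, 0.3, -3.3]
width: 0.0137
```

```bash
python3 top.py
```

```text
10.65 tcp [-0.0741  0.0018  0.0052] eye [-0.0028  0.0018 -0.0027] tail [-0.1728  0.0019 -0.0042] toolx/y/z in panel [[0.009, 0.001, 1.0], [0.001, 1.0, -0.001], [-1.0, 0.001, 0.009]] [-0.3  0.3 -3.3] 0.013721393011894541
-0.175 top h 0.0134 b [-0.0056  0.0097] face h -0.0004
-0.16 top h 0.0135 b [-0.0058  0.0098] face h -0.0004
-0.145 top h 0.0135 b [-0.0058  0.0098] face h -0.0004
-0.13 top h 0.0134 b [-0.006   0.0097] face h -0.0004
-0.115 top h 0.0135 b [-0.0058  0.0098] face h -0.0005
-0.1 top h 0.0134 b [-0.0061  0.0097] face h -0.0005
-0.085 top h 0.0247 b [-0.0183  0.0218] face h -0.0005
```

step_arm --pt "-0.0024 -0.0009 -0.0012 0 0 0 0" --pt "-0.0048 -0.0018 -0.0024 0 0 0 0" --pt "-0.0072 -0.0027 -0.0036 0 0 0 0" --pt "-0.0096 -0.0037 -0.0048 0 0 0 0" --pt "-0.012 -0.0046 -0.006 0 0 0 0"

```text
time_s: 11.32
eef_pos: [0.5891, 0.214, 0.1258]
orientation: [0.832, -0.098, 0.524, 0.157]
force: [2.4, 1.1, -3.6]
width: 0.0139
```

```bash
python3 top.py
```

```text
11.325 tcp [-0.081   0.0018  0.0052] eye [-0.0097  0.0018 -0.0025] tail [-0.1797  0.0019 -0.0042] toolx/y/z in panel [[0.01, 0.001, 1.0], [0.001, 1.0, -0.001], [-1.0, 0.001, 0.01]] [ 2.4  1.1 -3.6] 0.013859557487001524
-0.175 top h 0.0135 b [-0.0057  0.0097] face h -0.0004
-0.16 top h 0.0136 b [-0.0059  0.0097] face h -0.0004
-0.145 top h 0.0136 b [-0.0058  0.0098] face h -0.0004
-0.13 top h 0.0136 b [-0.006   0.0098] face h -0.0004
-0.115 top h 0.0135 b [-0.006   0.0096] face h -0.0005
-0.1 top h 0.0137 b [-0.0122  0.0156] face h -0.0005
-0.085 top h 0.022 b [-0.0185  0.022 ] face h -0.0005
```

step_arm --pt "-0.0017 -0.0007 -0.0008 0 0 0 0" --pt "-0.0034 -0.0014 -0.0017 0 0 0 0" --pt "-0.0051 -0.002 -0.0025 0 0 0 0" --pt "-0.0051 -0.002 -0.0025 0 0 0 0" --pt "-0.0051 -0.002 -0.0025 0 0 0 0"

```text
time_s: 12.0
eef_pos: [0.5888, 0.2135, 0.1267]
orientation: [0.833, -0.098, 0.521, 0.157]
force: [7.7, 4.5, -3.0]
width: 0.0138
```

step_arm --pt "0.003 0.001 0.0015 0 0 0 0" --pt "0.003 0.001 0.0015 0 0 0 0.4" --pt "0.003 0.001 0.0015 0 0 0 0.4" --pt "0.003 0.001 0.0015 0 0 0 0.4" --pt "0.003 0.001 0.0015 0 0 0 0.4"

```text
time_s: 12.62
eef_pos: [0.5878, 0.2135, 0.1251]
orientation: [0.831, -0.098, 0.524, 0.157]
force: [0.6, -0.1, -0.8]
width: 0.0345
```

step_arm --pt "-0.01 -0.004 0.025 0 0 0 0.4" --pt "-0.03 -0.012 0.07 0 0 0 0.4" --pt "-0.07 -0.027 0.16 0 0 0 0.4" --pt "-0.11 -0.043 0.26 0 0 0 0.4" --pt "-0.15 -0.055 0.35 0 0 0 0.4"

```text
time_s: 13.25
eef_pos: [0.512, 0.1856, 0.303]
orientation: [0.832, -0.098, 0.523, 0.157]
force: [0.8, -0.7, -0.7]
width: 0.034
```

```bash
python3 top.py; python3 - <<'E'
from tgt import *
im,d=camera('wrist');P=cloud('wrist',d);a,b,h=[(P-F)@v for v in (x,y,n)]
cv2.imwrite('pics/i.png',cv2.cvtColor(im,cv2.COLOR_RGB2BGR))
for lo,hi in [(.018,.024),(.024,.03),(.03,.05),(.05,.06)]:
    k=(d>0)&(a<-.1)&(a>-.24)&(b>.015)&(b<.13)&(h>lo)&(h<hi)
    if k.sum()>3:print(lo,k.sum(),[np.percentile(q[k],[1,50,99]).round(4).tolist() for q in (a,b,h)])
k=(d>0)&(abs(a)<.04)&(abs(b)<.04)&(h>.009)&(h<.02);print('ring',[np.percentile(q[k],[1,50,99]).round(4).tolist() for q in (a,b,h)])
E
```

```text
13.25 tcp [-0.0804  0.0034  0.2006] eye [-0.0091  0.0034  0.1929] tail [-0.1791  0.0035  0.191 ] toolx/y/z in panel [[0.011, 0.001, 1.0], [0.0, 1.0, -0.001], [-1.0, 0.0, 0.011]] [ 0.8 -0.7 -0.7] 0.03404205514465794
-0.19 top h 0.0062 b [-0.0248  0.0233] face h 0.005
-0.175 top h 0.0066 b [-0.0236  0.0241] face h 0.0051
-0.16 top h 0.0188 b [-0.0235  0.0232] face h 0.0053
-0.145 top h 0.0188 b [-0.0236  0.0237] face h 0.0054
-0.13 top h 0.0188 b [-0.0234  0.0238] face h 0.0055
-0.115 top h 0.0186 b [-0.0237  0.024 ] face h 0.0057
-0.1 top h 0.0184 b [-0.0241  0.024 ] face h 0.0058
-0.085 top h 0.0181 b [-0.0243  0.0239] face h 0.006
0.018 667 [[-0.1884, -0.1638, -0.1379], [0.0295, 0.0354, 0.0417], [0.0195, 0.0221, 0.0239]]
0.024 221 [[-0.1925, -0.1318, -0.1238], [0.0277, 0.0348, 0.0426], [0.0241, 0.0261, 0.0282]]
0.03 42 [[-0.1977, -0.1888, -0.186], [0.0293, 0.0314, 0.0406], [0.0315, 0.0417, 0.0499]]
0.05 220 [[-0.199, -0.1928, -0.1866], [0.0298, 0.0359, 0.0426], [0.0503, 0.0521, 0.0537]]
ring [[-0.0393, -0.0161, 0.0087], [-0.0178, 0.0024, 0.0214], [0.0091, 0.0109, 0.0174]]
```

View pics/i.png

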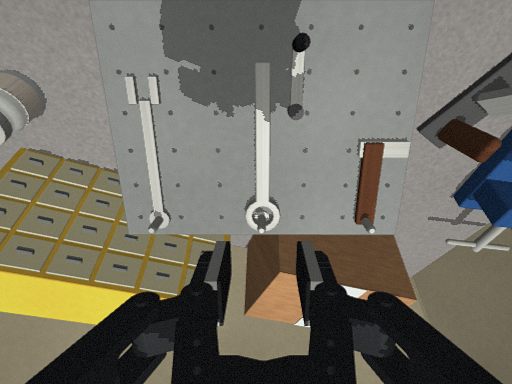

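The spanner hangs on the peg (262,213), handle straight down the slope, top 13–14 mm off the face. The keeper pivot is at (296,111), the knob at (301,42), at panel-frame a = -192 mm, b = +36 mm from the peg. Next I go over the knob.

step_arm --pt "-0.037 0.008 -0.1 0 0 0 0.5" --pt "-0.075 0.016 -0.2 0 0 0 0.5" --pt "-0.1 0.022 -0.29 0 0 0 0.5" --pt "-0.113 0.0244 -0.321 0 0 0 0.5" --pt "-0.113 0.0244 -0.321 0 0 0 0.5" --grip_force 25

```text
time_s: 13.98
eef_pos: [0.4561, 0.1982, 0.1394]
orientation: [0.831, -0.098, 0.524, 0.157]
force: [0.1, 0.4, 0.7]
width: 0.043
```

```bash
python3 - <<'E'
from tgt import *
rel()
im,d=camera('wrist');P=cloud('wrist',d);a,b,h=[(P-F)@v for v in (x,y,n)]
cv2.imwrite('pics/j.png',cv2.cvtColor(im,cv2.COLOR_RGB2BGR))
for lo,hi in [(.018,.024),(.024,.03),(.03,.045),(.045,.063)]:
    k=(d>0)&(a<-.1)&(a>-.24)&(b>.018)&(b<.055)&(h>lo)&(h<hi)
    if k.sum()>3:print(lo,k.sum(),[np.percentile(q[k],[1,50,99]).round(4).tolist() for q in (a,b,h)])
E
```

```text
13.975 tcp [-0.1927  0.0355  0.0725] eye [-0.1214  0.0354  0.0646] tail [-0.2914  0.0355  0.0632] toolx/y/z in panel [[0.008, 0.001, 1.0], [0.001, 1.0, -0.001], [-1.0, 0.001, 0.008]] [0.1 0.4 0.7] 0.042960183242177756
0.018 48 [[-0.1969, -0.1963, -0.1303], [0.0273, 0.0355, 0.0423], [0.02, 0.022, 0.024]]
0.024 1013 [[-0.197, -0.1465, -0.1221], [0.0282, 0.0355, 0.0421], [0.0243, 0.026, 0.0299]]
0.03 287 [[-0.1976, -0.1956, -0.1223], [0.0281, 0.0354, 0.0426], [0.03, 0.0348, 0.0446]]
0.045 535 [[-0.1976, -0.1932, -0.1851], [0.0289, 0.0354, 0.0423], [0.0454, 0.055, 0.0567]]
```

View pics/j.png

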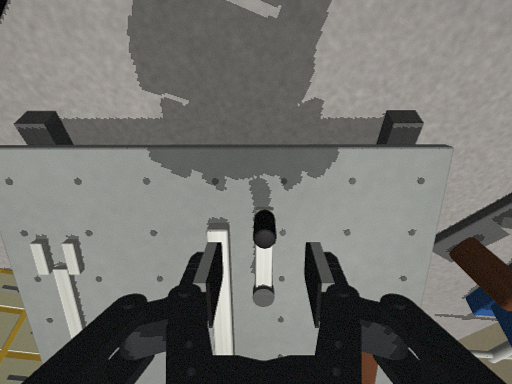

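The knob stands at (264,225), centred between the open fingers. I lower and pinch it.

step_arm --pt "0.008 0.003 -0.019 0 0 0 0.5" --pt "0.018 0.007 -0.04 0 0 0 0.5" --pt "0.027 0.01 -0.06 0 0 0 0.5" --pt "0.0335 0.013 -0.077 0 0 0 0.5" --pt "0.0335 0.013 -0.077 0 0 0 0.5" --grip_force 25

```text
time_s: 14.65
eef_pos: [0.4726, 0.2047, 0.0999]
orientation: [0.831, -0.098, 0.525, 0.157]
force: [0.9, -0.1, -0.8]
width: 0.043
```

step_arm --pt "0 0 0 0 0 0 0" --pt "0 0 0 0 0 0 0" --pt "0 0 0 0 0 0 0" --pt "0 0 0 0 0 0 0" --pt "0 0 0 0 0 0 0" --grip_force 25

```text
time_s: 15.28
eef_pos: [0.4732, 0.2047, 0.1014]
orientation: [0.831, -0.098, 0.524, 0.157]
force: [-2.7, -1.2, 3.2]
width: 0.0127
```

```bash
python3 - <<'E'
from tgt import *
rel()
r=.062;q0=np.pi/2
p=lambda q:-r*np.sin(q)*x-r*np.cos(q)*y
for q in [1.41,1.25,1.1,.94,.785,.63,.47,.31,.16,0,-.05]: print(q,((p(q)-p(q0))/.5).round(4).tolist())
E
```

```text
15.275 tcp [-0.1922  0.0353  0.0303] eye [-0.1209  0.0353  0.0225] tail [-0.2909  0.0354  0.0208] toolx/y/z in panel [[0.01, 0.001, 1.0], [0.001, 1.0, -0.001], [-1.0, 0.001, 0.01]] [-2.7 -1.2  3.2] 0.012732428878007431
1.41 [0.0086, -0.018, 0.0007]
1.25 [0.0196, -0.0343, 0.0027]
1.1 [0.0318, -0.048, 0.0057]
0.94 [0.0467, -0.0603, 0.0101]
0.785 [0.0626, -0.0697, 0.0154]
0.63 [0.0794, -0.0766, 0.0216]
0.47 [0.0975, -0.0806, 0.0287]
0.31 [0.1157, -0.0816, 0.0365]
0.16 [0.1325, -0.0797, 0.0441]
0 [0.1497, -0.0747, 0.0525]
-0.05 [0.1549, -0.0725, 0.0551]
```

step_arm --pt "0.0086 -0.018 0.0007 0 0 0 0" --pt "0.0196 -0.0343 0.0027 0 0 0 0" --pt "0.0318 -0.048 0.0057 0 0 0 0" --pt "0.0467 -0.0603 0.0101 0 0 0 0" --pt "0.0626 -0.0697 0.0154 0 0 0 0"

```text
time_s: 15.9
eef_pos: [0.5033, 0.1697, 0.108]
orientation: [0.83, -0.098, 0.525, 0.158]
force: [-6.4, 2.3, 2.5]
width: 0.0132
```

step_arm --pt "0.0168 -0.0069 0.0062 0 0 0 0" --pt "0.0349 -0.0109 0.0133 0 0 0 0" --pt "0.0531 -0.0119 0.0211 0 0 0 0" --pt "0.0699 -0.01 0.0287 0 0 0 0" --pt "0.0871 -0.005 0.0371 0 0 0 0"

```text
time_s: 16.52
eef_pos: [0.547, 0.1671, 0.1264]
orientation: [0.83, -0.098, 0.525, 0.157]
force: [-7.0, -2.0, 1.8]
width: 0.0127
```

step_arm --pt "0.0026 0.0011 0.0013 0 0 0 0" --pt "0.0052 0.0022 0.0026 0 0 0 0" --pt "0.007 0.003 0.0035 0 0 0 0" --pt "0.007 0.003 0.0035 0 0 0 0" --pt "0.007 0.003 0.0035 0 0 0 0"

```text
time_s: 17.15
eef_pos: [0.5507, 0.1685, 0.1283]
orientation: [0.831, -0.098, 0.525, 0.157]
force: [-4.1, -3.7, 1.1]
width: 0.0133
```

```bash
python3 -c "
from tgt import *
rel()"
```

```text
17.15 tcp [-0.1273 -0.0267  0.0297] eye [-0.0561 -0.0267  0.0217] tail [-0.2261 -0.0266  0.0205] toolx/y/z in panel [[0.007, 0.0, 1.0], [0.001, 1.0, -0.0], [-1.0, 0.001, 0.007]] [-4.1 -3.7  1.1] 0.013346433354710408
```

step_arm --pt "0.0026 0.001 0.0013 0 0 0 0" --pt "0.0052 0.002 0.0026 0 0 0 0" --pt "0.0078 0.003 0.0039 0 0 0 0" --pt "0.0078 0.003 0.0039 0 0 0 0" --pt "0.0078 0.003 0.0039 0 0 0 0"

```text
time_s: 17.77
eef_pos: [0.5514, 0.1687, 0.1281]
orientation: [0.828, -0.099, 0.529, 0.157]
force: [-21.7, -14.2, 9.3]
width: 0.0132
```

```bash
python3 -c "
from tgt import *
rel()"
```

```text
17.775 tcp [-0.1268 -0.0267  0.0292] eye [-0.0556 -0.0266  0.0205] tail [-0.2256 -0.0267  0.0209] toolx/y/z in panel [[-0.002, -0.001, 1.0], [0.002, 1.0, 0.001], [-1.0, 0.002, -0.002]] [-21.7 -14.2   9.3] 0.013232253251473867
```

step_arm --pt "-0.005 -0.002 -0.0025 0 0 0 0" --pt "-0.005 -0.002 -0.0025 0 0 0 0.35" --pt "-0.005 -0.002 -0.0025 0 0 0 0.35" --pt "-0.005 -0.002 -0.0025 0 0 0 0.35" --pt "-0.005 -0.002 -0.0025 0 0 0 0.35"

```text
time_s: 18.4
eef_pos: [0.5532, 0.1694, 0.13]
orientation: [0.832, -0.098, 0.524, 0.157]
force: [-0.6, 0.7, -1.0]
width: 0.0303
```

step_arm --pt "-0.01 -0.004 0.025 0 0 0 0.35" --pt "-0.03 -0.012 0.07 0 0 0 0.35" --pt "-0.07 -0.027 0.16 0 0 0 0.35" --pt "-0.11 -0.043 0.26 0 0 0 0.35" --pt "-0.15 -0.055 0.35 0 0 0 0.35"

```text
time_s: 19.02
eef_pos: [0.477, 0.1415, 0.3077]
orientation: [0.832, -0.098, 0.523, 0.157]
force: [0.6, -0.6, 0.0]
width: 0.0297
```

```bash
python3 - <<'E'
from tgt import *
rel()
im,d=camera('wrist');P=cloud('wrist',d);a,b,h=[(P-F)@v for v in (x,y,n)]
cv2.imwrite('pics/k.png',cv2.cvtColor(im,cv2.COLOR_RGB2BGR))
face=np.median(h[(d>0)&(abs(a+.1)<.05)&(abs(b)<.08)&(abs(h)<.01)]);print('face',face)
for nm,s in [('bar',(h>face+.021)&(h<face+.028)),('knob',(h>face+.045)&(h<face+.065)),('handle',(h>face+.009)&(h<face+.017)&(abs(b)<.025))]:
    k=(d>0)&(a<-.02)&(a>-.24)&(abs(b)<.06)&s
    Q=np.stack([a[k],b[k]],1).astype(np.float32);v=cv2.fitLine(Q,cv2.DIST_HUBER,0,.001,.01).ravel()
    print(nm,k.sum(),[np.percentile(t[k],[1,50,99]).round(4).tolist() for t in (a,b,h)],'dir',v.round(3))
E
```

```text
19.025 tcp [-0.1225 -0.0249  0.2254] eye [-0.0512 -0.0249  0.2177] tail [-0.2212 -0.0249  0.2158] toolx/y/z in panel [[0.011, 0.0, 1.0], [0.0, 1.0, -0.0], [-1.0, 0.0, 0.011]] [ 0.6 -0.6  0. ] 0.029695423338110347
face 0.006129271732105552
bar 533 [[-0.1318, -0.125, -0.1182], [-0.0291, 0.0043, 0.0396], [0.0275, 0.0308, 0.034]] dir [ 0.003 -1.    -0.125  0.005]
knob 152 [[-0.1314, -0.126, -0.1185], [-0.0336, -0.0273, -0.021], [0.0524, 0.0606, 0.0622]] dir [ 1.     0.002 -0.126 -0.027]
handle 1503 [[-0.1704, -0.0961, -0.0205], [-0.0073, 0.0005, 0.0085], [0.0173, 0.02, 0.022]] dir [ 1.     0.004 -0.099  0.   ]
```

View pics/k.png

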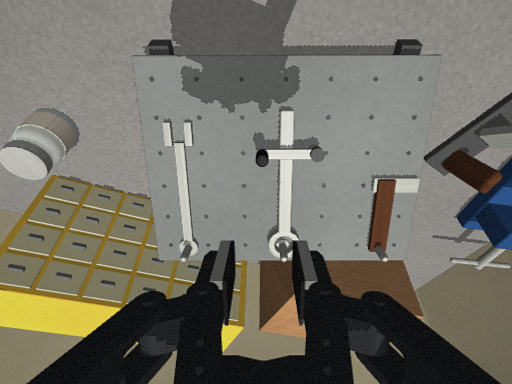

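The bar runs across the handle, knob at (262,157), pivot at (318,154), square to the panel (direction 0.003, i.e. q ≈ 0). The ring is on the peg at (284,243) and the robot is clear. I hand it in.

```bash
python3 -c "
from plant import workorder
print(workorder.sign_off())"
```

```text
the job is handed in; nothing more can be done
None
```

The steel ring spanner now hangs on the free middle peg, with the keeper bar closed across its handle. I handed the job in at about 19 s of the 64 s allowed.

**Spanner:** I gripped it at mid-handle, lowered the ring over the peg until it lay flat, and slid it down the slope until the ring rested on the peg. The last wrist picture shows the ring on the peg. The handle lies within 0.3° of straight down the slope, and its top is about 14 mm off the face.

**Keeper:** I pinched the knob and swung it until the push rose to about 27 N at the stop, then let go. The bar is within about 0.2° of fully closed. The gripper was about 0.2 m clear when I handed in.

**Disagreements:** The side and scene cameras put the peg about 8 mm apart, and I took the close wrist view instead. The wrist depth put the panel face about 6 mm too high from far off, so I measured heights against the face itself.

I did not see the other things touched or moved, but I did not measure their positions again at the end.

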